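# Cap the warmed oil-sample vials and hold them up on the heater's lift lever

## Task

The oil samples in the dry-block heater have warmed enough: press the loose white snap cap of each of its three vials fully home while the vials are still down in the block. Then take the red hand grip of the lift lever on the heater's side and swing it up until the eccentric holds the vials at their highest lift (lever standing straight up), and finish still holding the grip there, because the return spring drops the vials as soon as it is let go. Leave everything else on the bench where it stands.

Things in the scene. Friction and masses are not known exactly. Their poses are not given: they have to be found in the camera images.
- heater: White dry-block heater, fixed to the bench, 200 mm deep (its x, front with sloping dark display at -x), 190 mm wide (y), 110 mm high; origin at the centre of its underside, on the bench. An aluminium block (64 x 160 mm, flush with the top) has three wells 30 mm wide in a row along the heater's y, at x = 20 mm and y = +50, 0, -50 mm; each holds a vial. The lift lever is on its right side (-y).
- vial_a: Amber glass vial, 27 mm across, 66 mm high without cap, 45 g with cap; loose in the well at the heater's y = +50 mm. Origin at the centre of its foot: 59 mm above the bench when the lift is down, 81 mm at the highest lift. z along the vial.
- vial_b: The same, in the middle well (y = 0).
- vial_c: The same, in the well at the heater's y = -50 mm, nearest the lever.
- cap_a_top (a point): Centre of the flat top of vial_a's white snap cap (29 mm wide with a 31 mm rim at its foot, 14 mm high). When the cap is home and the lift is down this point is 128 mm above the bench; at the start it stands 3.5 to 7 mm higher.
- cap_b_top (a point): The same for vial_b.
- cap_c_top (a point): The same for vial_c.
- cap_a (a joint): How far vial_a's cap stands off its seat, m: 0 = fully home, at most 0.008 (it cannot come off). It slides along the vial, stays where it is left and takes about 6 N to push; home is a hard stop.
- cap_b (a joint): The same for vial_b.
- cap_c (a joint): The same for vial_c.
- grip (a point): Centre of the red hand grip at the end of the lever: a barrel 26 mm thick and 40 mm long, its axis level along the heater's y, turning freely on its pin, so it can be pinched from above across its thickness and carried round without turning the gripper. At rest it is toward the heater's front, 53 mm above the bench; with the lever straight up, 155 mm. Its inner end is 45 mm from the heater's wall.
- axle (a point): Fixed point on the lever's turning axis (which runs along the heater's y), in the upright plane in which the grip's centre moves, 65 mm out from the heater's right wall: heater x = 20, y = -160, z = 45 mm. The grip's centre circles it at 110 mm.
- lift_lever (a joint): Angle, rad, of the steel hand lever (rod 10 mm thick) with its eccentric disc: 0 = rest (lever forward, 4 degrees above level, against a stop), grows as the grip swings up and over to the back, 1.5 = lever straight up = highest lift; past that the vials sink again (end stop 2.6). A return spring pulls it away from the top, with up to about 4 N at the grip.
- lift (a joint): Lift of the three vials, m: 0 = down, highest 0.0223 at lift_lever = 1.5 (about 0.0012 m less at 0.3 rad either side). It follows the eccentric.
- spare_vial: Bystander: a like vial with its cap home, 69 mm high, standing on the bench left of the heater. Origin under it.
- slide_box: Bystander: blue box for microscope slides, 86 x 100 x 38 mm, behind the heater.
- beaker: Bystander: glass beaker, 60 mm wide, 75 mm high.
- wash_bottle: Bystander: white bottle with a blue cap, 64 mm wide, 160 mm high, left of the heater.
- petri_dish: Bystander: glass dish, 93 mm wide, 15 mm high.
- marker: Bystander: grey and black marker lying before the heater, 135 mm long, 13 mm thick.
- tweezers: Bystander: steel tweezers lying right of the heater, 125 mm long, 8 mm thick.
There are look-alikes about, which are no part of the job. Leave any purple look-alike of the vial_a alone.

How it is judged:
On the way, in this order (a step that is already met when the one before it is completed fails the run):
1. all three caps pressed fully home with the vials still down in the block (value of joint each of cap_a, cap_b, cap_c below 0.0015 m and value of joint lift below 0.003 m), for 0.2 s.
2. lever at its highest lift with the grip in the fingers (value of joint lift above 0.0212 m and contact force between the fingers and lift_lever above 2 N), for 0.3 s.
At the end, for the whole second after the job is handed in: the lift is within 1.1 mm of its highest (lever within about 0.3 rad of straight up) and the fingers hold the lever (over 2 N); all three vials stand raised (feet over 79.5 mm above the bench), carried by the lift alone (arm's force on them under 0.5 N), with caps home within 1.5 mm (all of step 2 and height (world z) of each of vial_a, vial_b, vial_c above 0.0795 m and value of joint each of cap_a, cap_b, cap_c below 0.0015 m and contact force between the arm and vial_a below 0.5 N and contact force between the arm and vial_b below 0.5 N and contact force between the arm and vial_c below 0.5 N); the arm keeps its last pose, push and grip.
It fails at once if another thing on the bench is shifted by more than 30 mm (distance of any of spare_vial, slide_box, beaker, wash_bottle, petri_dish, marker, tweezers from where it was at the start of the episode above 0.03 m).
It also fails if it takes over 64 s, if anything falls off the work surface, if the arm or the gripper's body presses on something with over 40 N, if the wrist force passes 120 N, or if a joint passes its speed limit or range.

## Robot

A 6-joint arm with a two-finger parallel gripper is mounted at the origin on the work surface. World frame = base frame: x ahead of the robot, y to its left, z up, the work surface at z = 0. Lengths are in m, angles in rad, forces in N, time in s.
With the tool pointing down it reaches from about 0.25 to 0.725 m from the base axis. Payload 4 kg.
Tool frame: the origin (TCP) lies midway between the tips of the shut fingers; the grasp point (between the pads) lies 19 mm behind it; z points along the fingers, y is the line along which they close (so a half turn about z gives the same grasp; the last joint's range is limited). The gripper opens to 85 mm and grips with 20 to 120 N. Pads are 22 mm wide; open, the fingers measure 114 mm over their backs; the gripper's body (76 mm by 85 mm) begins 54 mm behind the grasp point. The pads swing forward as they close: fully open they stand 13 mm farther back than shut.
Start: joints at [1.285, 0.241, 0.005, 1.335, 0, 1.571], TCP at [0.141, 0.48, 0.231] pointing down, gripper open.
Joint ranges: [-2.72, 2.72], [-1.05, 1.87], [-1.09, 1.28], [-1.99, 2.15], [-1.42, 1.44], [-3.14, 3.14]. Speed limits (rad/s): [2.79, 2.79, 3.14, 3.14, 3.14, 3.14].

## Interface

Orientations are given as a unit quaternion [x, y, z, w].
In Python, from workcell import get_obs, camera, job_done, silhouettes gives the robot as it stands. The module is installed in compiled form; this text tells all that it offers.
- The arm moves only by the tool drive_tool, never from a script. Its argument "increments" is a list of rows, each a list of 3 entries, a list of its own where there are three numbers: the shift along the world's x, y, z in mm, then the turn, a rotation vector about the world's x, y, z in degrees, then the opening, from 0 (shut) to 1 (fully open). A call has 1 to 8 rows; each row shifts and turns the commanded pose from where the row before left it; what a row does not reach is not made up. A row lasts 1/12 s, in which the tool goes at most 41.7 mm and 7.16 degrees, less where a joint would pass 70% of its speed; a pose out of reach is approached as far as the arm can. A call is refused whole if a number of a shift passes 41.7 or a number of a turn 7.16, either way. A call with a gripper value outside its range is refused whole. The fingers move at their own pace and stop on an object; the grip force is fixed at half the most. Time passes only in rows, so rows that do not move let the fingers close. It gives the time, the measured TCP pose, the force, the opening and the grip force at its end, in the units of the state.
- get_obs(): the state, without advancing time (a new reading comes with each control period).
- camera(name): name is "scene" or "side" or "wrist"; returns a dict with "image" (384x512x3 uint8, red, green, blue), "K" (3x3 intrinsics, pixels), "view" (4x4, takes a point from world to camera coordinates). Camera axes: x right, y down, z forward; pixel columns grow to the right and rows downward; lengths in m; the calibration is good to about 2 mm. A picture is of the moment at which its call begins. There is no depth.
- job_done(): hands the job in; it is judged then, once.
Trained networks look in a picture, given as the dict that the camera call returned (one of the last four; its "shot" number tells which), for a name from the list of things; names that differ only in an ending like _2 or _b are one class to them, and where a whole thing is asked for, a point or a joint stands for the part that bears it (a point fixed in the world has none). Each returns a list of dicts, best first, with "conf" (0 to 1); they miss things now and then, are a little off and sometimes report something else, mostly with a low value. They report only what shows in the picture. A call takes as long as a camera call. They do not tell look-alikes from the thing itself.
- silhouettes(query, picture): "region" (384x512 bool, what is visible of it) and "bbox" ([left, top, right, bottom] in pixels, round what is visible of it).
The state is a dict: "clock": time; "joint_pos": joint angles; "joint_vel": joint speeds; "tau": joint torques, N m; "eef_pos": TCP position; "tool_rot": TCP orientation; "ft_force": force on the tool from outside, world axes, zero at the start; "ft_torque": the same for the moment, N m; "grip_width": finger opening in m; "grasp_force": force on a finger pad.
Only numpy, scipy, OpenCV 4.12 (cv2) and the standard library are available. Lean on these libraries where they do the work, as an engineer would, in place of code of your own. Each camera call takes 0.05 s, during which the arm holds its last target. There are 200 camera calls.

## Working session

There is one attempt and no reset: what is moved stays moved. The work goes in short steps, Python scripts to look and compute and a tool call to move; the robot and the scene stay as the last step left them, time stands still between calls to the robot, and variables do not carry over. Pictures are saved under pics/ and viewed, at most 10 in all, crops included, and the job is handed in when it is done.

Besides the shell and the picture viewer there is one more tool, called as name([rows], argument=value, ...), one row to a line, values as JSON. drive_tool: Moves the arm, as the interface text tells. Its arguments: {"type":"object","properties":{"increments":{"type":"array"}},"required":["increments"]}

```bash
mkdir -p pics; cat > h.py <<'E'
import numpy as np, cv2
from workcell import *
def save(p,n): cv2.imwrite('pics/'+n,cv2.cvtColor(p['image'],cv2.COLOR_RGB2BGR))
def ray(p,uv):
    K=p['K'];V=p['view'];R=V[:3,:3];t=V[:3,3]
    d=R.T@np.linalg.solve(K,[uv[0],uv[1],1]);return -R.T@t,d
def atz(p,uv,z):
    c,d=ray(p,uv);return c+d*(z-c[2])/d[2]
def proj(p,X):
    q=p['view'][:3,:3]@np.array(X)+p['view'][:3,3];q=p['K']@q;return q[:2]/q[2]
E
python3 - <<'E'
from h import *
np.set_printoptions(precision=3,suppress=True)
o=get_obs();print(o['eef_pos'],o['tool_rot'],o['clock'])
ims=[]
for n in ['scene','side']:
    p=camera(n);ims.append(p['image'])
    print(n,'cam',ray(p,(0,0))[0])
    for q in ['heater','cap_a_top','grip','vial_a']:
        for s in silhouettes(q,p)[:6]:
            m=s['region'];ys,xs=np.nonzero(m);print(q,round(s['conf'],2),np.round(s['bbox'],1),xs.mean().round(1),ys.mean().round(1),m.sum())
cv2.imwrite('pics/a.png',cv2.cvtColor(ims[0],cv2.COLOR_RGB2BGR));cv2.imwrite('pics/b.png',cv2.cvtColor(ims[1],cv2.COLOR_RGB2BGR))
E
```

```text
[0.141 0.479 0.23 ] [ 0.142  0.99  -0.001 -0.   ] 0.0
scene cam [1.062 0.276 0.939]
heater 0.85 [152.2 150.8 262.7 251.7] 208.8 201.0 7530
cap_a_top 0.63 [224.9 184.7 237.5 197.3] 232.9 191.0 169
cap_a_top 0.56 [233.2 277.4 247.5 295.7] 239.4 287.0 195
cap_a_top 0.21 [289.8 154.8 330.5 180.5] 309.6 166.5 899
grip 0.6 [154.2 153.9 170.9 203.4] 163.2 168.0 321
vial_a 0.67 [228.3 183.4 238.7 200. ] 233.0 192.1 186
vial_a 0.64 [233.2 281.6 242.8 301.5] 239.4 290.9 278
vial_a 0.56 [181.9 178.5 196.3 195.9] 188.9 186.0 210
vial_a 0.55 [204.  179.3 219.7 202. ] 210.8 188.8 218
vial_a 0.43 [276.1 175.9 287.5 203.6] 281.0 189.5 262
side cam [0.419 0.957 0.727]
heater 0.75 [229.8 153.3 302.  220.6] 263.0 186.2 3909
heater 0.56 [252.1 171.5 265.3 180.7] 257.7 176.0 120
heater 0.18 [304.5 210.9 352.6 211.2] 329.2 209.2 199
cap_a_top 0.52 [251.7 170.7 262.9 183.4] 257.5 174.7 77
cap_a_top 0.49 [183.1 195.9 195.7 210.8] 188.1 204.0 111
grip 0.59 [283.5 153.2 289.9 162.5] 287.5 157.8 50
grip 0.42 [304.8 206.4 351.4 210.5] 327.9 209.1 187
vial_a 0.71 [182.3 197.6 194.2 223.4] 188.6 211.5 243
vial_a 0.57 [251.1 169.4 267.5 180.7] 257.5 175.9 127
vial_a 0.54 [255.2 150.8 257.  162.2] 255.5 155.8 53
```

View pics/a.png

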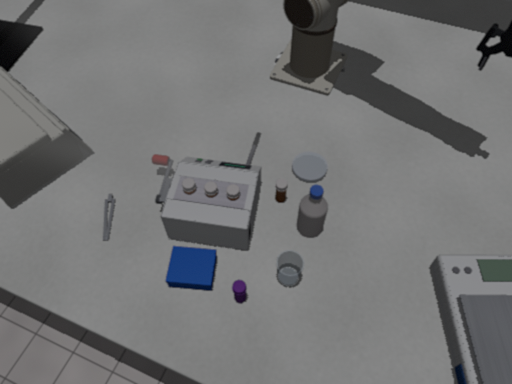

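View pics/b.png

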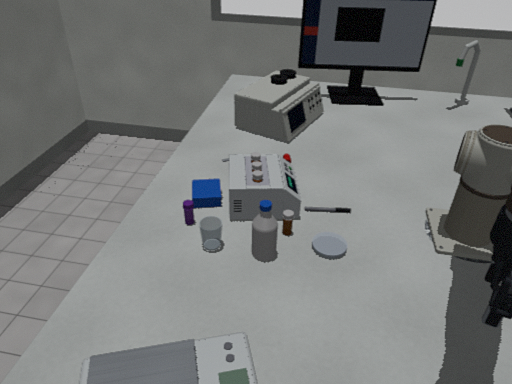

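The scene view shows the heater with white caps at about (189,185), (211,188) and (233,191), and the red grip at (161,159). The purple look-alike is at (239,291). Next I'll get a rough pose for each.

```bash
python3 - <<'E'
from h import *
np.set_printoptions(precision=3,suppress=True)
p=camera('scene');s=camera('side')
c=[atz(p,u,.13) for u in [(233,191),(211,188),(189,185)]]
for x in c: print(x, proj(s,x))
d=c[0]-c[2];print(np.linalg.norm(d),np.degrees(np.arctan2(d[1],d[0])))
g=atz(p,(161,159.5),.053);print('grip',g,proj(s,g))
ey=d/np.linalg.norm(d);ex=np.array([ey[1],-ey[0],0])
O=c[1]-20/1000*ex;print('heater',O, 'grip local',(g-O)@ex,(g-O)@ey)
for n,u in dict(marker=(254,150),tweez=(108,218),wash=(312,215)).items(): print(n,atz(p,u,.0))
a=p['image'][140:220,140:260];cv2.imwrite('pics/c.png',cv2.resize(a[...,::-1],None,fx=6,fy=6,interpolation=cv2.INTER_CUBIC))
E
```

```text
[0.585 0.017 0.13 ] [257.565 173.373]
[ 0.597 -0.031  0.13 ] [256.658 164.2  ]
[ 0.609 -0.079  0.13 ] [255.804 155.559]
0.09934050596052345 103.79946871176827
grip [ 0.524 -0.215  0.053] [288.297 158.894]
heater [ 0.577 -0.036  0.13 ] grip local -0.09469041737435452 -0.16169728368969943
marker [ 0.365 -0.028  0.   ]
tweez [ 0.701 -0.274  0.   ]
wash [0.497 0.183 0.   ]
```

View pics/c.png

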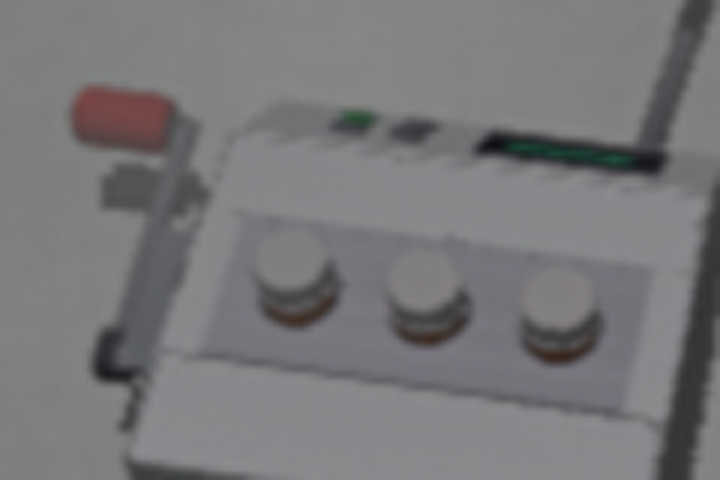

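Everything agrees: cap a to cap c spacing is 99.3 mm, heater yaw is about 13.8°, and the grip is where the geometry puts it. I'll move over cap a with the fingers closing along heater x.

drive_tool([
  [[27, -29, 0], [0, 0, -6], 0],
  [[27, -29, 0], [0, 0, -6], 0],
  [[27, -29, 0], [0, 0, -6], 0],
  [[27, -29, 0], [0, 0, -6], 0],
  [[27, -29, 0], [0, 0, -6], 0],
  [[27, -29, 0], [0, 0, -6], 0],
  [[27, -29, 0], [0, 0, -6], 0],
  [[27, -29, 0], [0, 0, -6], 0],
])

```text
clock: 1.27
eef_pos: [0.358, 0.2461, 0.2317]
tool_rot: [0.535, 0.845, 0.0, 0.0]
ft_force: [0.8, 1.3, -0.1]
grip_width: 0.0001
grasp_force: 0.0
```

drive_tool([
  [[27, -29, 0], [0, 0, -6], 0],
  [[27, -29, 0], [0, 0, -6], 0],
  [[27, -29, 0], [0, 0, 0], 0],
  [[27, -29, 0], [0, 0, 0], 0],
  [[27, -29, 0], [0, 0, 0], 0],
  [[27, -29, 0], [0, 0, 0], 0],
  [[10, -10, 0], [0, 0, 0], 0],
  [[0, 0, 0], [0, 0, 0], 0],
])

```text
clock: 1.93
eef_pos: [0.531, 0.061, 0.2307]
tool_rot: [0.62, 0.784, -0.0, 0.0]
ft_force: [-0.2, 0.4, 0.0]
grip_width: -0.0004
grasp_force: 0.0
```

```bash
python3 - <<'E'
from h import *
np.set_printoptions(precision=3,suppress=True)
p=camera('wrist');save(p,'w.png')
print(ray(p,(0,0))[0])
for q in ['cap_a_top','grip']:
    for s in silhouettes(q,p)[:6]:
        ys,xs=np.nonzero(s['region']);print(q,round(s['conf'],2),np.round(s['bbox']),atz(p,(xs.mean(),ys.mean()),.13),len(xs))
for X in [(.583,.017,.133),(.595,-.031,.133),(.607,-.079,.133),(.528,-.213,.053)]: print(proj(p,X))
E
```

```text
[0.515 0.126 0.374]
cap_a_top 0.83 [454. 169. 493. 196.] [0.706 0.113 0.13 ] 794
cap_a_top 0.78 [285. 235. 320. 266.] [0.584 0.019 0.13 ] 959
grip 0.61 [ 74. 196. 183. 215.] [0.425 0.024 0.13 ] 1044
[302.362 254.122]
[300.808 302.175]
[299.396 345.869]
[207.516 369.735]
```

View pics/w.png

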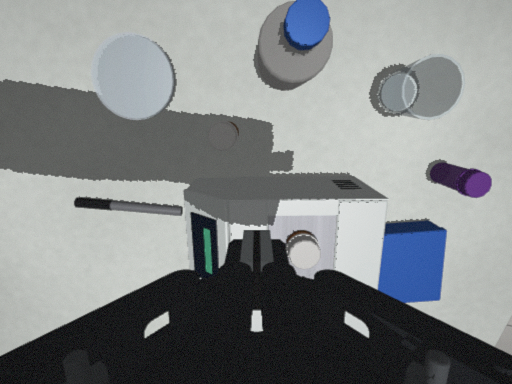

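The wrist view puts cap a at about (304,253), which agrees with my estimate within about 1 mm: (0.584, 0.017).

drive_tool([
  [[27, -22, 0], [0, 0, 0.5], 0],
  [[26, -22, 0], [0, 0, 0], 0],
  [[0, 0, -30], [0, 0, 0], 0],
  [[0, 0, -30], [0, 0, 0], 0],
  [[0, 0, -25], [0, 0, 0], 0],
  [[0, 0, 0], [0, 0, 0], 0],
])

```text
clock: 2.58
eef_pos: [0.5771, 0.0213, 0.1408]
tool_rot: [0.614, 0.789, -0.003, -0.004]
ft_force: [-1.2, -0.2, -1.4]
grip_width: 0.0004
grasp_force: 0.0
```

drive_tool([
  [[0, 0, -4], [0, 0, 0], 0],
  [[0, 0, -4], [0, 0, 0], 0],
  [[0, 0, -4], [0, 0, 0], 0],
  [[0, 0, -4], [0, 0, 0], 0],
  [[0, 0, 0], [0, 0, 0], 0],
])

```text
clock: 3.0
eef_pos: [0.5827, 0.02, 0.1314]
tool_rot: [0.615, 0.789, 0.001, 0.001]
ft_force: [0.5, -0.2, 0.3]
grip_width: -0.0
grasp_force: 0.1
```

drive_tool([
  [[1, -2, -2], [0, 0, 0], 0],
  [[0, 0, -2], [0, 0, 0], 0],
  [[0, 0, 0], [0, 0, 0], 0],
  [[0, 0, 0], [0, 0, 0], 0],
])

```text
clock: 3.33
eef_pos: [0.5841, 0.0183, 0.1284]
tool_rot: [0.615, 0.789, 0.002, 0.001]
ft_force: [-0.7, 2.1, 6.5]
grip_width: 0.0001
grasp_force: 3.2
```

drive_tool([
  [[0, 0, -2], [0, 0, 0], 0],
  [[0, 0, -1], [0, 0, 0], 0],
  [[0, 0, 0], [0, 0, 0], 0],
  [[0, 0, 0], [0, 0, 0], 0],
])

```text
clock: 3.67
eef_pos: [0.5849, 0.0189, 0.1281]
tool_rot: [0.615, 0.789, 0.003, 0.002]
ft_force: [-3.8, 3.1, 18.1]
grip_width: 0.0004
grasp_force: 8.8
```

Cap a is at its hard stop, with 18 N at z = 0.128. Cap b is next.

drive_tool([
  [[0, 0, 13], [0, 0, 0], 0],
  [[0, 0, 8], [0, 0, 0], 0],
  [[5, -24, 0], [0, 0, 0], 0],
  [[6, -25, 0], [0, 0, 0], 0],
  [[0, 0, 0], [0, 0, 0], 0],
  [[0, 0, -5], [0, 0, 0], 0],
  [[0, 0, -3], [0, 0, 0], 0],
  [[0, 0, 0], [0, 0, 0], 0],
])

```text
clock: 4.33
eef_pos: [0.593, -0.0307, 0.1349]
tool_rot: [0.615, 0.789, -0.001, -0.001]
ft_force: [-0.3, 0.6, -0.1]
grip_width: 0.0001
grasp_force: 0.0
```

drive_tool([
  [[0, 0, -3], [0, 0, 0], 0],
  [[0, 0, -3], [0, 0, 0], 0],
  [[0, 0, -3], [0, 0, 0], 0],
  [[0, 0, -2], [0, 0, 0], 0],
  [[0, 0, 0], [0, 0, 0], 0],
  [[0, 0, 0], [0, 0, 0], 0],
])

```text
clock: 4.83
eef_pos: [0.5951, -0.0307, 0.128]
tool_rot: [0.614, 0.789, 0.001, 0.002]
ft_force: [-3.1, -0.6, 10.9]
grip_width: 0.0001
grasp_force: 5.7
```

drive_tool([
  [[0, 0, -2], [0, 0, 0], 0],
  [[0, 0, 0], [0, 0, 0], 0],
  [[0, 0, 0], [0, 0, 0], 0],
])

```text
clock: 5.08
eef_pos: [0.596, -0.0307, 0.128]
tool_rot: [0.614, 0.789, 0.002, 0.003]
ft_force: [-4.4, 0.4, 18.0]
grip_width: 0.0
grasp_force: 9.3
```

drive_tool([
  [[0, 0, 13], [0, 0, 0], 0],
  [[0, 0, 8], [0, 0, 0], 0],
  [[6, -24, 0], [0, 0, 0], 0],
  [[6, -25, 0], [0, 0, 0], 0],
  [[0, 0, 0], [0, 0, 0], 0],
  [[0, 0, -5], [0, 0, 0], 0],
  [[0, 0, -3], [0, 0, 0], 0],
  [[0, 0, 0], [0, 0, 0], 0],
])

```text
clock: 5.75
eef_pos: [0.6049, -0.0793, 0.1347]
tool_rot: [0.614, 0.789, -0.001, -0.001]
ft_force: [-0.9, 0.6, -1.2]
grip_width: 0.0
grasp_force: 0.0
```

drive_tool([
  [[0, 0, -3], [0, 0, 0], 0],
  [[0, 0, -3], [0, 0, 0], 0],
  [[0, 0, -3], [0, 0, 0], 0],
  [[0, 0, -3], [0, 0, 0], 0],
  [[0, 0, 0], [0, 0, 0], 0],
  [[0, 0, 0], [0, 0, 0], 0],
])

```text
clock: 6.25
eef_pos: [0.6074, -0.0796, 0.1281]
tool_rot: [0.614, 0.789, 0.002, 0.002]
ft_force: [-2.7, -0.2, 15.3]
grip_width: 0.0002
grasp_force: 7.2
```

All three caps are home. Next is the grip, at about (0.5275, -0.213, 0.053).

drive_tool([
  [[0, 0, 20], [0, 0, 0], 0],
  [[0, 0, 20], [0, 0, 0], 0],
  [[-20, -33, 0], [0, 0, 0], 0],
  [[-20, -33, 0], [0, 0, 0], 0],
  [[-20, -33, 0], [0, 0, 0], 0.5],
  [[-20, -34, 0], [0, 0, 0], 1],
  [[0, 0, 0], [0, 0, 0], 1],
  [[0, 0, 0], [0, 0, 0], 1],
])

```text
clock: 6.92
eef_pos: [0.5249, -0.2145, 0.1644]
tool_rot: [0.616, 0.788, 0.0, -0.0]
ft_force: [0.5, 0.1, 0.0]
grip_width: 0.0482
grasp_force: 0.0
```

```bash
python3 - <<'E'
from h import *
np.set_printoptions(precision=3,suppress=True)
p=camera('side');q=camera('scene');w=camera('wrist')
o=get_obs();print(o['eef_pos'],o['tool_rot'])
for n,c in [('side',p),('scene',q),('wrist',w)]:
    h=cv2.cvtColor(c['image'],cv2.COLOR_RGB2HSV)
    m=(((h[...,0]<8)|(h[...,0]>172))&(h[...,1]>110)&(h[...,2]>50)).astype(np.uint8)
    k,_,st,ce=cv2.connectedComponentsWithStats(m)
    for i in range(1,k):
        if st[i,4]>15: print(n,st[i],ce[i],atz(c,ce[i],.055))
    print(proj(c,(.5275,-.213,.053)))
cv2.imwrite('pics/d.png',np.hstack([cv2.resize(q['image'][110:250,110:290],(540,420)),])[...,::-1])
E
```

```text
[ 0.527 -0.212  0.164] [0.614 0.789 0.    0.   ]
side [283 154   8   8  34] [286.794 157.324] [ 0.53  -0.221  0.055]
[287.133 159.105]
[161.064 160.813]
wrist [ 246  169   29   49 1244] [259.327 193.027] [ 0.529 -0.214  0.055]
[258.357 191.582]
```

View pics/d.png

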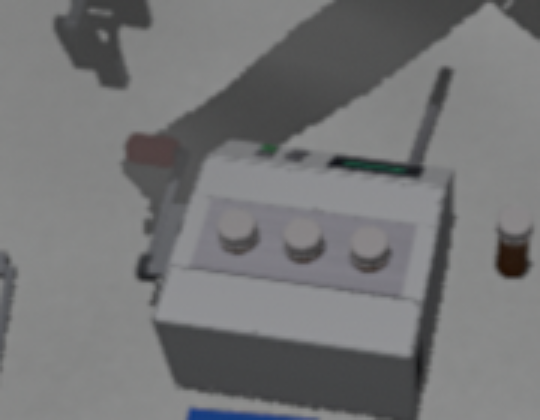

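The scene crop shows the caps seated, and the wrist camera puts the grip at (0.529, -0.214), right under the tool. I'll descend and then close.

drive_tool([
  [[1, -1, -30], [0, 0, 0], 1],
  [[0, 0, -30], [0, 0, 0], 1],
  [[0, 0, -30], [0, 0, 0], 1],
  [[0, 0, -20], [0, 0, 0], 1],
  [[0, 0, -15], [0, 0, 0], 1],
  [[0, 0, -5], [0, 0, 0], 1],
  [[0, 0, 0], [0, 0, 0], 1],
])

```text
clock: 7.65
eef_pos: [0.5264, -0.2124, 0.0326]
tool_rot: [0.614, 0.789, -0.0, -0.002]
ft_force: [0.1, 0.4, 0.3]
grip_width: 0.0854
grasp_force: 0.0
```

drive_tool([
  [[0, 0, 0], [0, 0, 0], 0],
  [[0, 0, 0], [0, 0, 0], 0],
  [[0, 0, 0], [0, 0, 0], 0],
  [[0, 0, 0], [0, 0, 0], 0],
  [[0, 0, 0], [0, 0, 0], 0],
  [[0, 0, 0], [0, 0, 0], 0],
])

```text
clock: 8.15
eef_pos: [0.5295, -0.2142, 0.0357]
tool_rot: [0.615, 0.789, 0.002, 0.002]
ft_force: [4.7, 1.7, -0.4]
grip_width: 0.0245
grasp_force: 58.6
```

Gripped: width 24.5 mm, 59 N. Now I'll swing it round the arc.

drive_tool([
  [[1.7, 0.4, 13.6], [0, 0, 0], 0],
  [[3.4, 0.8, 13.3], [0, 0, 0], 0],
  [[5, 1.2, 12.8], [0, 0, 0], 0],
  [[6.5, 1.6, 12], [0, 0, 0], 0],
  [[0, 0, 0], [0, 0, 0], 0],
])

```text
clock: 8.57
eef_pos: [0.5465, -0.21, 0.0881]
tool_rot: [0.614, 0.789, 0.002, 0.002]
ft_force: [4.7, 2.0, -7.3]
grip_width: 0.0244
grasp_force: 59.5
```

drive_tool([
  [[7.9, 1.9, 11.1], [0, 0, 0], 0],
  [[9.2, 2.3, 9.9], [0, 0, 0], 0],
  [[10.3, 2.5, 8.8], [0, 0, 0], 0],
  [[11.3, 2.8, 7.3], [0, 0, 0], 0],
  [[0, 0, 0], [0, 0, 0], 0],
])

```text
clock: 8.98
eef_pos: [0.5834, -0.201, 0.1237]
tool_rot: [0.614, 0.789, -0.0, 0.001]
ft_force: [-1.0, -1.0, -0.3]
grip_width: 0.0241
grasp_force: 60.5
```

drive_tool([
  [[12.1, 3, 5.8], [0, 0, 0], 0],
  [[12.7, 3.1, 4.3], [0, 0, 0], 0],
  [[13.1, 3.2, 2.5], [0, 0, 0], 0],
  [[13.3, 3.3, 0.9], [0, 0, 0], 0],
  [[0, 0, 0], [0, 0, 0], 0],
  [[0, 0, 0], [0, 0, 0], 0],
  [[0, 0, 0], [0, 0, 0], 0],
  [[0, 0, 0], [0, 0, 0], 0],
])

```text
clock: 9.65
eef_pos: [0.6333, -0.1888, 0.1378]
tool_rot: [0.615, 0.789, 0.0, 0.001]
ft_force: [-0.4, -0.2, 4.8]
grip_width: 0.024
grasp_force: 61.1
```

```bash
python3 - <<'E'
from h import *
q=camera('scene');s=camera('side')
f=lambda a:cv2.resize(a,(400,400),interpolation=cv2.INTER_CUBIC)
cv2.imwrite('pics/e.png',np.hstack([f(q['image'][120:250,130:260]),f(s['image'][130:230,215:315])])[...,::-1])
# apparent cap top heights expected at .150
for c in (q,s):
  for X in [(.584,.017),(.596,-.0315),(.608,-.08)]: print(proj(c,X+(.150,)))
  print(proj(c,(.634,-.187,.155)))
E
```

```text
[232.72571538 185.50008645]
[210.10158076 182.47752735]
[187.71866538 179.48719488]
[138.78697105 171.50022701]
[258.07050556 167.18708676]
[257.09716093 158.04518174]
[256.19093092 149.53363458]
[254.57262696 131.26599416]
```

View pics/e.png

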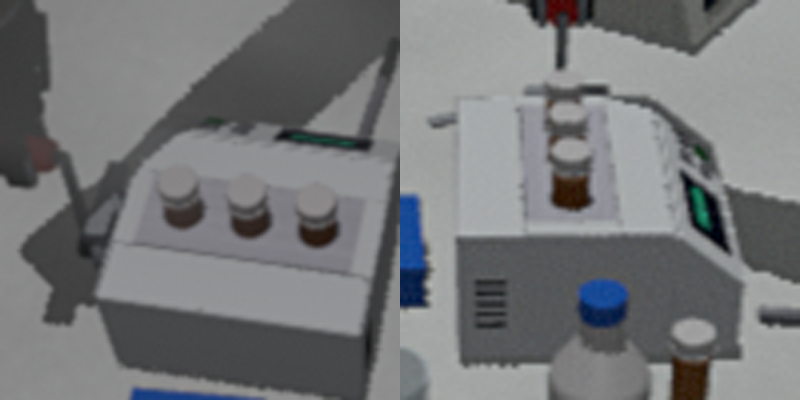

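The lever stands upright in the fingers and all three vials are raised with their caps seated. The cap tops are where they should be at full lift, so I'm handing it in.

```bash
python3 -c "
from workcell import *
print(job_done())"
```

```text
the job is handed in; nothing more can be done
None
```

I pressed all three caps home, swung the lift lever straight up and handed the job in with the grip still held (about 61 N); the last picture showed all three vials raised, but the hand-in returned no verdict.

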